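Hold back the belt tensioner of a bench drive unit

TASK

I want to slip a new belt onto the bench drive unit. Take away the small container that stands between its sprung tensioner arm and the stop rail and set it upright on the bench, at least a hand's width clear of the arm; only then push the arm back by its post, past the click of the ratchet and on until it is almost at or against the stop rail, and hold it there. Finish while still holding it: the gripper, not the pawl, must be taking the spring's push, and all three small containers must be standing upright, clear of the arm.

Things in the scene. Friction and masses are not known exactly. Their poses are not given: they have to be found in the camera images.
- drive_unit: Belt drive unit fixed to the bench: base plate (x -35 to 150, y -85 to 85, 8 mm thick), grey motor housing 74 mm high at its far end, black pulleys, steel tensioner arm reaching beyond the plate towards the robot, stop rail. Origin: on the bench under the arm's pivot; x away from the robot to the housing, y left, z up. Nothing else fixed stands in world x 0.38-0.60, y -0.38 to 0.38 m.
- tensioner_arm (a joint): Sprung arm, 16 mm wide, 9-19 mm above the bench, about its upright pivot; rad, anticlockwise from above. At q it points along (-cos(q-0.4), -sin(q-0.4)) in the unit's frame: 0 rest, 0.8 on the stop rail. A pawl climbs a tooth from about 0.2, has clicked down by about 0.52; let go, the arm then springs back to about 0.49. Spring 3 N (rest) to 8 N (rail) at the post, tooth 1-2 N more.
- grip_post (a point): Steel post at the free end of the arm, upright, 16 mm across, standing 40 to 77 mm above the bench, over a black idler roller (28 mm across, 22 to 40 mm above the bench) and an idler block. The point is on the post's axis, 60 mm above the bench and 155 mm from the arm's pivot.
- pawl (a joint): Travel of the spring-loaded pawl slider behind the pivot, m: 0 = forward (before the tooth, or dropped in behind it), about 0.008 = lifted onto the tooth's crest. It moves by itself; nothing to operate.
- rail_end (a point): Outer end of the stop rail, top edge, 21 mm above the bench. The rail is a fixed aluminium bar, 10 mm thick, that runs from beside the pivot straight to this point, 135 mm from the pivot, right of the arm (the side of negative y in the unit's frame).
- gap (a point): Middle of the space that the arm sweeps, from its rest place to the stop rail; 20 mm above the bench, 112 mm from the pivot.
- pot_a_mid (a point): White sample pot with a screw cap, 29 mm across, 46 mm tall, about 20 g, stands upright loose. The point is its centre, 23 mm above its foot. One of the three containers (two pots, one bottle), it differs which, stands at the start between the tensioner arm and the stop rail.
- pot_b_mid (a point): White sample pot with a screw cap, 29 mm across, 46 mm tall, about 20 g, stands upright loose. The point is its centre, 23 mm above its foot. One of the three containers (two pots, one bottle), it differs which, stands at the start between the tensioner arm and the stop rail.
- bottle_mid (a point): Small round white bottle with a narrower screw cap, body 47 mm across up to 75 mm, 88 mm tall in all, about 130 g, stands upright loose. The point is its centre, 44 mm above its foot. May be the container that stands in the arm's way (larger bottles of the same kind at the back are fixed).
There are look-alikes about, which are no part of the job. Of the things like the part that bears pot_a_mid, leave any that is blue or turquoise; of the rest the larger one is meant.

How it is judged:
By the outcome, as a careful person would: the job done as asked, in the order asked, and still so for the second after the job is handed in, while the arm keeps its last pose, push and grip.
It also fails if it takes over 48 s, if anything falls off the work surface, if the arm or the gripper's body presses on something with over 40 N, if the wrist force passes 120 N, or if a joint passes its speed limit or range.

ROBOT

A 7-joint arm with a two-finger parallel gripper is mounted at the origin on a cart in front of the work surface, level with it; the furniture and walls round the work are solid. World frame = base frame: x ahead of the robot, y to its left, z up, the work surface at z = 0. Lengths are in m, angles in degrees, forces in N, time in s.
With the tool pointing down it reaches from about 0.425 to 0.875 m from the base axis. Payload 4.7 kg.
Tool frame: the origin (TCP) lies between the finger pads; the fingertips stand 25 mm ahead of it and the grasp point (between the pads) lies 6 mm ahead of it (env.tip_reach is the distance from the TCP to the fingertips, in m); z points along the fingers, y is the direction in which the jaws open and shut (so a half turn about z gives the same grasp; the last joint's range is limited). The gripper opens to 87 mm and grips with 3 to 60 N. Pads are 19 mm wide; open, the fingers measure 117 mm over their backs; the gripper's body (75 mm by 190 mm) begins 51 mm behind the grasp point.
Start: joints at [-65.082, 18.392, -4.016, 83.108, 1.295, 78.541, -3.26], TCP at [0.266, 0.593, 0.248] pointing down, gripper open.
Joint ranges: [-163.93, 163.93], [-17.29, 119.83], [-79.2, 71.16], [3.27, 140.29], [-89.18, 269.18], [5.43, 117.66], [-154.24, 154.24]. Speed limits (degrees/s): [147.25, 147.25, 180, 180, 180, 180, 180].

INTERFACE

Orientations are given as [roll, pitch, yaw] about the fixed x, y, z axes, in that order (R = Rz(yaw) Ry(pitch) Rx(roll)).
In Python, from cell import env, viewer, job gives the robot as it stands.
- The arm moves only by the tool move_arm, never from a script. Its argument "steps" is a list of rows, each a list of 7 numbers: the finger opening in cm, from 0 to 8.7, then the shift along the tool's x, y, z in cm, then the turn, a rotation vector about the tool's x, y, z in rad. In form: [[fingers, tx, ty, tz, wx, wy, wz], ...]. A call has 1 to 5 rows; each row shifts and turns the commanded pose from where the row before left it, along the tool's axes as they then stand; what a row does not reach is not made up. A row lasts 1/12 s, in which the tool goes at most 41.7 mm and 7.16 degrees, less where a joint would pass 70% of its speed; a pose out of reach is approached as far as the arm can. A call is refused whole if a number of a shift passes 4.17 or a number of a turn 0.125, either way. A call with a gripper value outside its range is refused whole. The fingers move at their own pace and stop on an object; "force" is the grip in N (left out, the last holds). Time passes only in rows, so rows that do not move let the fingers close. It gives the time, the measured TCP pose, the force and the opening at its end, in the units of the state.
- env.get_obs(): the state, without advancing time (a new reading comes with each control period).
- viewer.read_camera(name): name is "scene" or "top"; returns a dict with "img" (384x512x3 uint8, red, green, blue), "vfov" (degrees; the focal length in pixels is half the picture's height over the tangent of half this angle, whatever the lens; pixels are square), "cx", "cy" (the principal point, pixels), "extrinsics" (4x4, takes a point from world to camera coordinates). Camera axes: x right, y down, z forward; pixel columns grow to the right and rows downward; lengths in m; the calibration is good to about 2 mm. A picture is of the moment at which its call begins. There is no depth.
- job.sign_off(): hands the job in, once; it reports no verdict.
The state is a dict: "time_s": time; "qpos": joint angles; "joint_velocities": joint speeds; "effort": joint torques, N m; "tool_pos": TCP position; "tool_rot": TCP orientation; "force": force on the tool from outside, world axes, zero at the start; "wrist_torque": the same for the moment, N m; "grip_width": finger opening in m.
Only numpy, scipy, OpenCV 4.12 (cv2) and the standard library are available. Lean on these libraries where they do the work, as an engineer would, in place of code of your own. Each camera call takes 0.05 s, during which the arm holds its last target.

## Working session

There is one attempt and no reset: what is moved stays moved. The work goes in short steps, Python scripts to look and compute and a tool call to move; the robot and the scene stay as the last step left them, time stands still between calls to the robot, and variables do not carry over. Pictures are saved under pics/ and viewed, and the job is handed in when it is done.

Besides the shell and the picture viewer there is one more tool, called after "Call:" as a command line: name --pt "numbers of a row" for each row, then --argument value for the rest. move_arm: Moves the arm, as the interface text tells. Its arguments: {"type":"object","properties":{"steps":{"type":"array"},"force":{"type":"number"}},"required":["steps"]}

```bash
ls; mkdir -p pics
cat > h.py <<'E'
import numpy as np, cv2
from cell import env, viewer, job
def cam(n):
    c=viewer.read_camera(n); f=c["img"].shape[0]/2/np.tan(np.radians(c["vfov"])/2)
    return c,f
def ray(c,f,u,v,z):
    E=np.array(c["extrinsics"]);R=E[:3,:3];t=E[:3,3];o=-R.T@t
    d=R.T@np.array([(u-c["cx"])/f,(v-c["cy"])/f,1]);return o+d*(z-o[2])/d[2]
def proj(c,f,p):
    E=np.array(c["extrinsics"]);q=E[:3,:3]@np.array(p)+E[:3,3];return q[0]/q[2]*f+c["cx"],q[1]/q[2]*f+c["cy"]
E
python3 - <<'E'
from h import *
import pickle
print(env.get_obs()["time_s"])
for n in("scene","top"):
    c,f=cam(n);cv2.imwrite(f"pics/{n}0.png",cv2.resize(c["img"][:,:,::-1],(768,576),interpolation=cv2.INTER_CUBIC))
    pickle.dump((c,f),open(n+"0.pkl","wb")); E=np.array(c["extrinsics"]);print(n,f,-E[:3,:3].T@E[:3,3])
print(env.tip_reach)
E
```

```text
pics
0.0
scene 447.57226999880584 [-0.29517762 -0.46465099  0.69309024]
top 373.2460690843103 [0.50651643 0.00923831 1.2916918 ]
0.025
```

View pics/scene0.png

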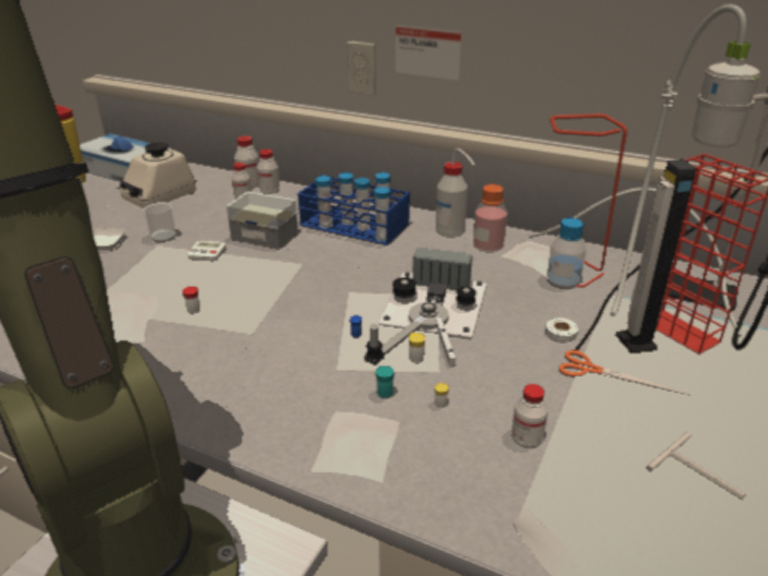

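View pics/top0.png

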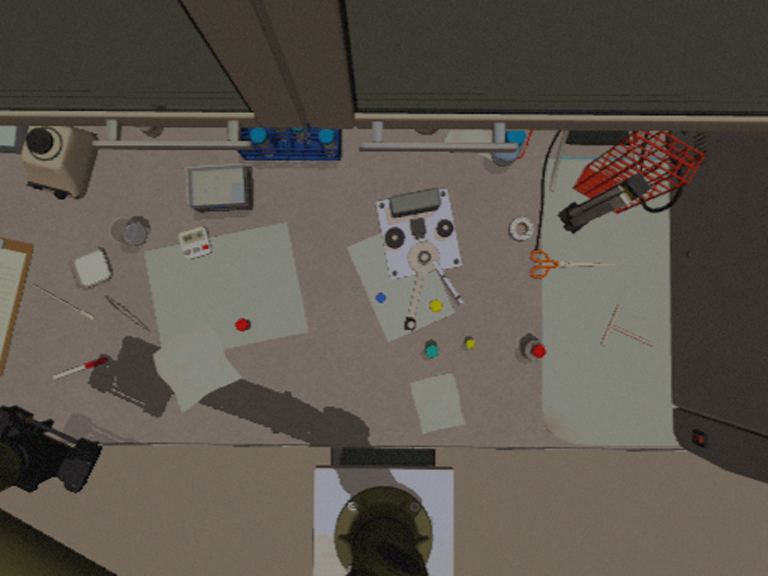

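Run:
```python
from h import *
import pickle
c,f=pickle.load(open("top0.pkl","rb"))
cv2.imwrite("pics/topcrop.png",cv2.resize(c["img"][120:260,230:380,::-1],None,fx=5,fy=4.2857*5/5*1.1667*0+5*0+4.2,interpolation=cv2.INTER_CUBIC) if 0 else cv2.resize(c["img"][120:240,230:380,::-1],None,fx=5,fy=5,interpolation=cv2.INTER_CUBIC))
c,f=pickle.load(open("scene0.pkl","rb"))
cv2.imwrite("pics/scrop.png",cv2.resize(c["img"][160:300,220:370,::-1],None,fx=4.2,fy=4.2,interpolation=cv2.INTER_CUBIC))
```

```text
(no output)
```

View pics/topcrop.png

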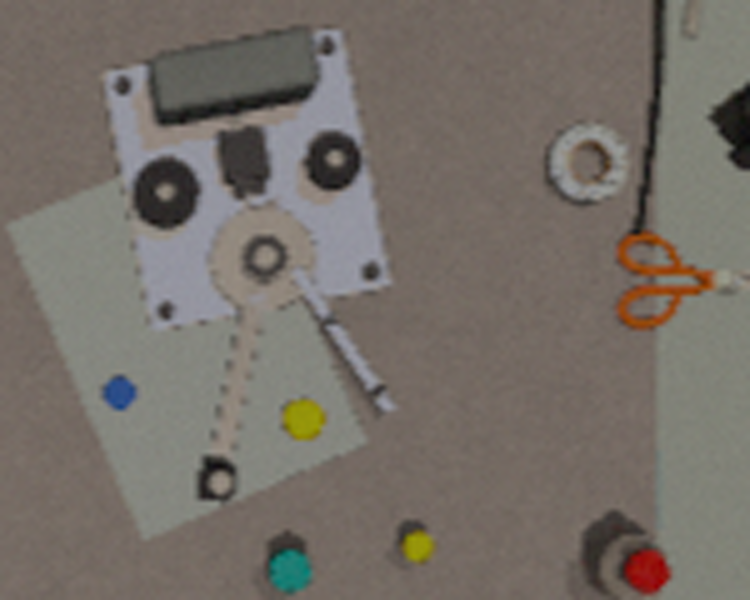

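View pics/scrop.png

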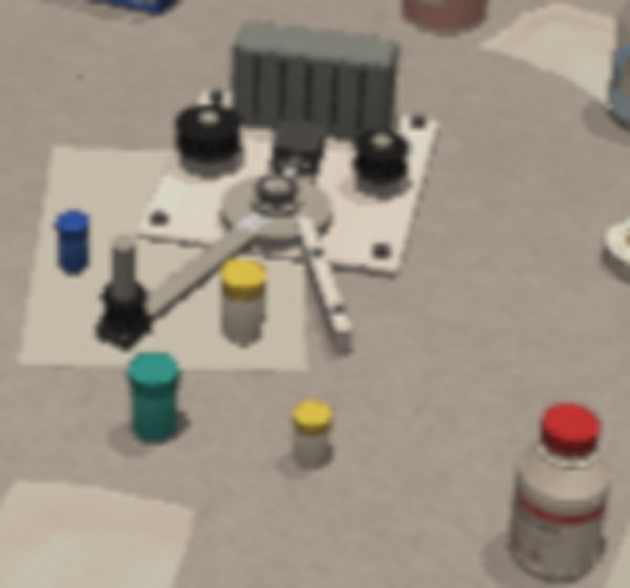

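Run:
```python
from h import *
import pickle
c,f=pickle.load(open("top0.pkl","rb"))
s,g=pickle.load(open("scene0.pkl","rb"))
for n,u,v,z in [("pot",304,419,.046),("post",219,482,.077),("pivot",266,257,.03),("rail",386,403,.021),("turq",290,570,.05),("smally",417,546,.035),("blue",119,393,.035),("bottle",647,570,.088),("c1",123,85,.01),("c2",327,46,.01),("c3",166,312,.01),("c4",371,272,.01)]:
    p=ray(c,f,u/5-.4+230,v/5-.4+120,z); q=proj(s,g,p); print(n,p.round(4),"scene full",np.round([q[0]*1.5,q[1]*1.5]),"crop",np.round([(q[0]-220)*4.2,(q[1]-160)*4.2]))
p=ray(c,f,242/1.5,325/1.5,.046);print("red",p,np.array(proj(s,g,p))*1.5)
o=env.get_obs();print(o["tool_pos"],o["tool_rot"],o["grip_width"])
```

```text
pot [ 0.5217 -0.1117  0.046 ] scene full [416. 337.] crop [241. 270.]
post [ 0.4799 -0.0537  0.077 ] scene full [373. 325.] crop [119. 239.]
pivot [ 0.6314 -0.0869  0.03  ] scene full [429. 308.] crop [276. 189.]
rail [ 0.5334 -0.1698  0.021 ] scene full [451. 354.] crop [340. 320.]
turq [ 0.4216 -0.1025  0.05  ] scene full [384. 368.] crop [151. 358.]
smally [ 0.4374 -0.1889  0.035 ] scene full [440. 386.] crop [308. 408.]
blue [0.5382 0.0119 0.035 ] scene full [355. 318.] crop [ 70. 219.]
bottle [ 0.4264 -0.328   0.088 ] scene full [533. 389.] crop [567. 418.]
c1 [0.7519 0.0111 0.01  ] scene full [407. 274.] crop [215.  95.]
c2 [ 0.7802 -0.1297  0.01  ] scene full [479. 283.] crop [417. 122.]
c3 [ 0.5949 -0.0199  0.01  ] scene full [386. 318.] crop [156. 219.]
c4 [ 0.6237 -0.1607  0.01  ] scene full [465. 330.] crop [379. 251.]
red [0.4735106  0.31844184 0.046     ] [190.01222675 289.83280019]
[0.26537162 0.59287017 0.24655118] [-1.79901657e+02  5.98083169e-03  1.55894206e+02] 0.08693723831852528
```

```bash
cat >> h.py <<'E'
from scipy.spatial.transform import Rotation as Ro
def plan(pts,n_show=99,vmax=3.9,wmax=.11):
    """pts: list of (x,y,z,yaw) TCP targets; print rows in tool axes"""
    o=env.get_obs();p=np.array(o["tool_pos"]);R=Ro.from_euler("xyz",o["tool_rot"],degrees=True)
    print("t",o["time_s"],"p",p.round(4),"rot",np.round(o["tool_rot"],2),"F",np.round(o["force"],1),"w",round(o["grip_width"],4))
    for k,(x,y,z,yaw) in enumerate(pts):
        d=np.array([x,y,z])-p; T=Ro.from_euler("xyz",[180,0,yaw],degrees=True)
        w=(R.inv()*T).as_rotvec(); n=int(max(1,np.ceil(np.linalg.norm(d)*100/vmax),np.ceil(np.linalg.norm(w)/wmax)))
        print("->",k,n,"rows")
        for i in range(n):
            a=np.round(np.r_[R.inv().apply(np.array([x,y,z])-p)*100/(n-i),(R.inv()*T).as_rotvec()/(n-i)],2)
            print(a.tolist()); p=p+R.apply(a[:3]/100); R=R*Ro.from_rotvec(a[3:])
E
python3 - <<'E'
from h import *
plan([(.5217,-.1117,.20,102.7),(.5217,-.1117,.042,102.7)])
E
```

```text
t 0.1 p [0.2654 0.5929 0.2466] rot [-1.7990e+02  1.0000e-02  1.5589e+02] F [-0.5 -0.7 -0.1] w 0.0869
-> 0 20 rows
[-2.61, -2.69, 0.24, -0.0, 0.0, 0.05]
[-2.74, -2.56, 0.24, -0.0, 0.0, 0.05]
[-2.86, -2.42, 0.24, -0.0, 0.0, 0.05]
[-2.98, -2.27, 0.24, -0.0, 0.0, 0.05]
[-3.09, -2.12, 0.24, -0.0, 0.0, 0.05]
[-3.19, -1.96, 0.24, -0.0, 0.0, 0.05]
[-3.29, -1.8, 0.24, -0.0, 0.0, 0.04]
[-3.36, -1.67, 0.24, -0.0, 0.0, 0.05]
[-3.44, -1.5, 0.24, -0.0, 0.0, 0.04]
[-3.49, -1.36, 0.24, -0.0, 0.0, 0.05]
[-3.56, -1.18, 0.24, -0.0, 0.0, 0.04]
[-3.6, -1.04, 0.23, -0.0, 0.0, 0.05]
[-3.65, -0.86, 0.24, -0.0, 0.0, 0.04]
[-3.68, -0.71, 0.23, -0.0, 0.0, 0.05]
[-3.71, -0.53, 0.24, -0.0, 0.0, 0.04]
[-3.73, -0.38, 0.23, -0.0, 0.0, 0.05]
[-3.74, -0.19, 0.24, -0.0, 0.0, 0.04]
[-3.75, -0.04, 0.23, -0.0, 0.0, 0.05]
[-3.75, 0.15, 0.24, -0.0, 0.0, 0.04]
[-3.73, 0.29, 0.23, -0.0, 0.0, 0.05]
-> 1 5 rows
[0.0, 0.0, 3.16, -0.0, 0.0, -0.0]
[0.0, 0.0, 3.16, -0.0, 0.0, -0.0]
[0.01, 0.01, 3.16, -0.0, 0.0, -0.0]
[0.0, 0.0, 3.16, -0.0, 0.0, -0.0]
[0.01, 0.01, 3.16, -0.0, 0.0, -0.0]
```

Call:
move_arm --pt "8.7 -2.6 -2.7 0.2 0 0 0.05" --pt "8.7 -2.7 -2.6 0.2 0 0 0.05" --pt "8.7 -2.9 -2.4 0.2 0 0 0.05" --pt "8.7 -3.0 -2.3 0.2 0 0 0.05" --pt "8.7 -3.1 -2.1 0.2 0 0 0.05"

```text
time_s: 0.52
tool_pos: [0.3298, 0.4146, 0.237]
tool_rot: [-180.0, 0.0, 141.4]
force: [0.3, 0.2, -0.1]
grip_width: 0.0866
```

Call:
move_arm --pt "8.7 -3.2 -2.0 0.2 0 0 0.05" --pt "8.7 -3.3 -1.8 0.2 0 0 0.04" --pt "8.7 -3.4 -1.7 0.2 0 0 0.05" --pt "8.7 -3.4 -1.5 0.2 0 0 0.04" --pt "8.7 -3.5 -1.4 0.2 0 0 0.05"

```text
time_s: 0.93
tool_pos: [0.3932, 0.2377, 0.2272]
tool_rot: [-180.0, -0.0, 128.3]
force: [1.0, 0.2, 0.4]
grip_width: 0.0872
```

Call:
move_arm --pt "8.7 -3.6 -1.2 0.2 0 0 0.04" --pt "8.7 -3.6 -1.0 0.2 0 0 0.05" --pt "7.0 -3.6 -0.9 0.2 0 0 0.04" --pt "6.0 -3.7 -0.7 0.2 0 0 0.05" --pt "5.0 -3.7 -0.5 0.2 0 0 0.04"

```text
time_s: 1.35
tool_pos: [0.4574, 0.0616, 0.2174]
tool_rot: [180.0, -0.0, 115.7]
force: [0.9, 1.1, -0.6]
grip_width: 0.0742
```

Call:
move_arm --pt "5.0 -3.7 -0.4 0.2 0 0 0.05" --pt "5.0 -3.7 -0.2 0.2 0 0 0.04" --pt "5.0 -3.7 0 0.2 0 0 0.05" --pt "5.0 -3.0 0.1 0.2 0 0 0.04"

```text
time_s: 1.68
tool_pos: [0.5058, -0.0723, 0.2095]
tool_rot: [180.0, 0.0, 105.2]
force: [0.3, -0.5, -0.1]
grip_width: 0.0523
```

Run:
```python
from h import *
plan([(.5217,-.1117,.12,102.7),(.5217,-.1117,.042,102.7)])
```

```text
t 1.6833 p [ 0.5058 -0.0723  0.2095] rot [1.7998e+02 4.0000e-02 1.0523e+02] F [ 0.3 -0.5 -0.1] w 0.0523
-> 0 3 rows
[-1.4, 0.16, 2.98, 0.0, 0.0, 0.01]
[-1.4, 0.18, 2.98, 0.0, 0.0, 0.02]
[-1.4, 0.21, 2.99, 0.0, 0.0, 0.01]
-> 1 2 rows
[0.0, -0.0, 3.9, 0.0, 0.0, 0.0]
[0.0, -0.0, 3.9, 0.0, 0.0, 0.0]
```

Call:
move_arm --pt "5.0 -1.4 0.2 2.5 0 0 0.01" --pt "5.0 -1.4 0.2 2.5 0 0 0.02" --pt "5.0 -1.4 0.2 2.5 0 0 0.01" --pt "5.0 0 0 0 0 0 0"

```text
time_s: 2.02
tool_pos: [0.5189, -0.111, 0.1298]
tool_rot: [-179.5, 0.0, 102.9]
force: [-1.0, -0.4, -1.0]
grip_width: 0.0501
```

Run:
```python
from h import *
c,f=cam("scene");cv2.imwrite("pics/s1.png",cv2.resize(c["img"][130:300,190:390,::-1],None,fx=3.5,fy=3.5,interpolation=cv2.INTER_CUBIC))
plan([(.5217,-.1117,.042,102.7)])
```

```text
t 2.0667 p [ 0.5198 -0.1096  0.132 ] rot [-1.7964e+02 -2.0000e-02  1.0302e+02] F [0.7 0.1 0.5] w 0.0502
-> 0 3 rows
[-0.08, 0.06, 3.0, -0.0, -0.0, 0.0]
[-0.09, 0.07, 3.0, -0.0, -0.0, 0.0]
[-0.08, 0.06, 3.0, -0.01, -0.0, 0.01]
```

View pics/s1.png

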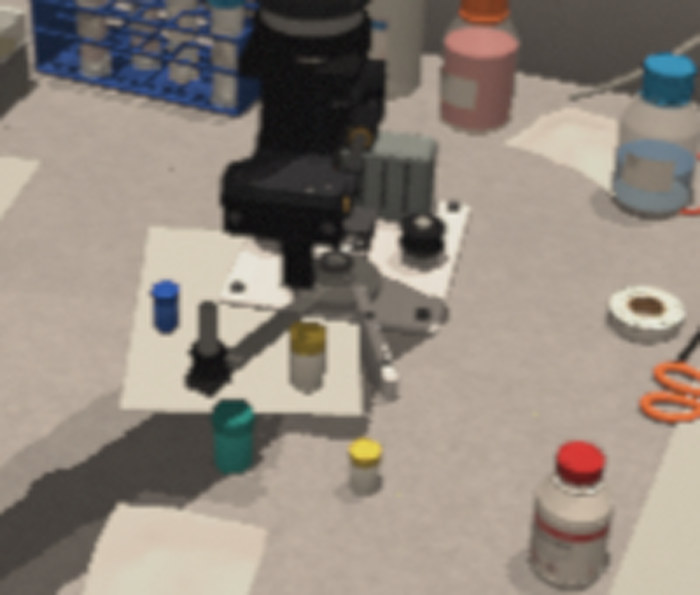

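The gripper hangs above the yellow-capped pot (308,355). The pot hasn't moved and the path down is clear.

Call:
move_arm --pt "5.0 -0.1 0.1 3.0 0 0 0" --pt "5.0 -0.1 0.1 3.0 0 0 0" --pt "5.0 -0.1 0 2.0 0 0 0" --pt "5.0 0 0 1.0 0 0 0" --pt "5.0 0 0 0 0 0 0"

```text
time_s: 2.48
tool_pos: [0.5237, -0.1096, 0.0435]
tool_rot: [-179.8, -0.1, 103.3]
force: [-0.1, -1.0, 0.5]
grip_width: 0.0498
```

Call:
move_arm --pt "2.0 0 0 0 0 0 0" --pt "2.0 0 0 0 0 0 0" --pt "2.0 0 0 0 0 0 0" --pt "2.0 0 0 0 0 0 0" --pt "2.0 0 0 0 0 0 0" --force 10

```text
time_s: 2.9
tool_pos: [0.5255, -0.1108, 0.0457]
tool_rot: [179.9, 0.0, 103.2]
force: [-0.7, 1.4, 3.6]
grip_width: 0.0288
```

Call:
move_arm --pt "2.0 0 0 -1.0 0 0 0" --pt "2.0 0 0 -2.0 0 0 0" --pt "2.0 0 0 -3.0 0 0 0" --pt "2.0 0 0 -3.0 0 0 0" --pt "2.0 0 0 -2.0 0 0 0"

```text
time_s: 3.32
tool_pos: [0.5256, -0.1114, 0.158]
tool_rot: [179.8, 0.0, 103.1]
force: [-0.1, 0.1, -0.4]
grip_width: 0.0288
```

Run:
```python
from h import *
c,f=cam("scene");cv2.imwrite("pics/s2.png",cv2.resize(c["img"][130:300,190:390,::-1],None,fx=3.5,fy=3.5,interpolation=cv2.INTER_CUBIC))
plan([(.48,.11,.154,78)],vmax=3)
```

```text
t 3.3667 p [ 0.5278 -0.1118  0.1614] rot [1.7949e+02 1.0000e-01 1.0313e+02] F [ 2.7 -0.9  2.7] w 0.0287
-> 0 8 rows
[2.84, 0.05, 0.09, 0.0, -0.0, 0.05]
[2.83, -0.09, 0.09, 0.0, -0.0, 0.06]
[2.82, -0.27, 0.09, 0.0, -0.0, 0.05]
[2.81, -0.4, 0.09, 0.0, -0.0, 0.06]
[2.78, -0.57, 0.09, 0.0, -0.0, 0.05]
[2.74, -0.71, 0.08, 0.0, -0.0, 0.06]
[2.7, -0.88, 0.09, 0.0, -0.0, 0.05]
[2.65, -1.01, 0.08, 0.01, -0.0, 0.06]
```

View pics/s2.png

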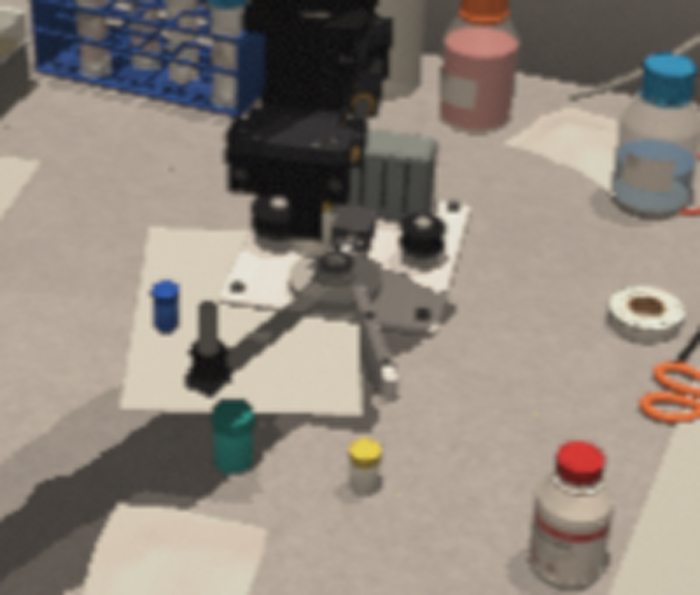

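The gap is empty now. The pot is in the jaws (about 325,215), with its foot roughly 11 cm above the bench.

Call:
move_arm --pt "2.0 1.5 0 0.1 0 0 0.05" --pt "2.0 2.8 -0.1 0.1 0 0 0.06" --pt "2.0 2.8 -0.3 0.1 0 0 0.05" --pt "2.0 2.8 -0.4 0.1 0 0 0.06" --pt "2.0 2.8 -0.6 0.1 0 0 0.05"

```text
time_s: 3.78
tool_pos: [0.4963, 0.0151, 0.1502]
tool_rot: [180.0, -0.0, 87.5]
force: [0.9, 0.0, -1.3]
grip_width: 0.0284
```

Call:
move_arm --pt "2.0 2.7 -0.7 0.1 0 0 0.06" --pt "2.0 2.7 -0.9 0.1 0 0 0.05" --pt "2.0 2.6 -1.0 0.1 0 0 0.06" --pt "2.0 1.3 0 0 0 0 0" --pt "2.0 0 0 0 0 0 0"

```text
time_s: 4.2
tool_pos: [0.4813, 0.1126, 0.1471]
tool_rot: [180.0, -0.1, 78.3]
force: [-0.0, -0.3, -1.1]
grip_width: 0.0285
```

Run:
```python
from h import *
plan([(.48,.11,.06,78)],vmax=2.5)
```

```text
t 4.2 p [0.4813 0.1126 0.1471] rot [ 1.7996e+02 -8.0000e-02  7.8340e+01] F [-0.  -0.3 -1.1] w 0.0285
-> 0 4 rows
[-0.07, -0.02, 2.18, 0.0, -0.0, 0.0]
[-0.07, -0.02, 2.18, 0.0, -0.0, 0.0]
[-0.07, -0.02, 2.17, 0.0, -0.0, 0.0]
[-0.08, -0.02, 2.18, 0.0, -0.0, 0.01]
```

Call:
move_arm --pt "2.0 0 0 2.5 0 0 0" --pt "2.0 0 0 2.5 0 0 0" --pt "2.0 0 0 2.5 0 0 0" --pt "2.0 0 0 1.3 0 0 0" --pt "2.0 0 0 0 0 0 0"

```text
time_s: 4.62
tool_pos: [0.4795, 0.1063, 0.056]
tool_rot: [-179.8, 0.3, 77.9]
force: [-1.0, -0.8, -0.2]
grip_width: 0.0287
```

Call:
move_arm --pt "2.0 0 0 0.4 0 0 0" --pt "2.0 0 0 0 0 0 0" --pt "2.0 0 0 0 0 0 0"

```text
time_s: 4.87
tool_pos: [0.4824, 0.1088, 0.0557]
tool_rot: [179.9, -0.1, 77.9]
force: [1.5, 0.2, -0.8]
grip_width: 0.0288
```

Run:
```python
from h import *
plan([])
c,f=cam("scene");cv2.imwrite("pics/s3.png",cv2.resize(c["img"][130:270,140:340,::-1],None,fx=4,fy=4,interpolation=cv2.INTER_CUBIC))
plan([])
```

```text
t 4.8667 p [0.4824 0.1088 0.0557] rot [ 1.7989e+02 -6.0000e-02  7.7940e+01] F [ 1.5  0.2 -0.8] w 0.0288
t 4.9167 p [0.4823 0.109  0.0558] rot [ 1.7989e+02 -7.0000e-02  7.7950e+01] F [-0.3 -0.5 -0.1] w 0.029
```

View pics/s3.png

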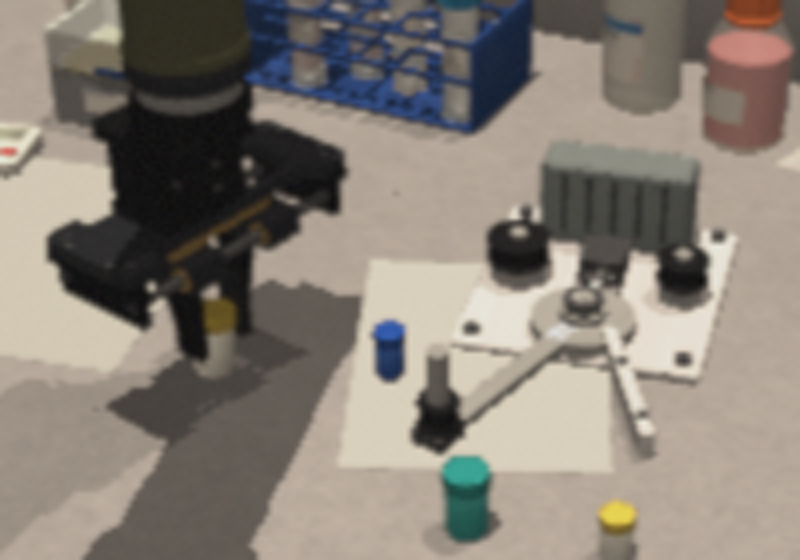

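The pot hangs upright (218,338), close above open bench. I'll lower it until it touches.

Call:
move_arm --pt "2.0 0 0 0.5 0 0 0" --pt "2.0 0 0 0 0 0 0" --pt "2.0 0 0 0.3 0 0 0" --pt "2.0 0 0 0 0 0 0" --pt "2.0 0 0 0 0 0 0"

```text
time_s: 5.33
tool_pos: [0.4811, 0.1091, 0.0464]
tool_rot: [-180.0, 0.0, 78.0]
force: [-0.8, -0.4, -1.2]
grip_width: 0.0288
```

Call:
move_arm --pt "2.0 0 0 0.2 0 0 0" --pt "2.0 0 0 0 0 0 0" --pt "2.0 0 0 0 0 0 0"

```text
time_s: 5.58
tool_pos: [0.4809, 0.1096, 0.045]
tool_rot: [-179.9, -0.0, 78.0]
force: [-4.0, -0.2, 5.8]
grip_width: 0.0284
```

Contact shows as 5.8 N upward. I'll open the jaws and back off.

Call:
move_arm --pt "3.2 0 0 0 0 0 0" --pt "4.0 0 0 0 0 0 0" --pt "5.0 0 0 0 0 0 0" --pt "5.0 0 0 0 0 0 0"

```text
time_s: 5.92
tool_pos: [0.4813, 0.1091, 0.0445]
tool_rot: [180.0, -0.0, 78.0]
force: [-0.2, -0.6, -0.5]
grip_width: 0.0444
```

Call:
move_arm --pt "5.0 0 0 -1.0 0 0 0" --pt "5.0 0 0 -2.0 0 0 0" --pt "5.0 0 0 -3.0 0 0 0" --pt "5.0 0 0 -3.0 0 0 0" --pt "5.0 0 0 -2.0 0 0 0"

```text
time_s: 6.33
tool_pos: [0.4824, 0.1091, 0.1579]
tool_rot: [179.8, -0.1, 77.9]
force: [0.5, 0.3, 0.4]
grip_width: 0.05
```

Run:
```python
from h import *
c,f=cam("scene");cv2.imwrite("pics/s4.png",cv2.resize(c["img"][130:270,140:340,::-1],None,fx=4,fy=4,interpolation=cv2.INTER_CUBIC))
plan([(.4797,-.054,.16,-11.3),(.4797,-.054,.072,-11.3)])
```

```text
t 6.3833 p [0.4845 0.1098 0.1613] rot [179.57  -0.32  77.94] F [ 1.9 -0.1  1.6] w 0.0498
-> 0 15 rows
[-1.07, 0.2, 0.0, 0.0, -0.0, 0.1]
[-1.05, 0.3, 0.0, 0.0, -0.0, 0.1]
[-1.01, 0.41, 0.0, 0.0, -0.0, 0.1]
[-0.97, 0.51, 0.0, -0.0, -0.0, 0.1]
[-0.91, 0.6, 0.01, -0.0, -0.0, 0.11]
[-0.84, 0.7, 0.0, -0.0, -0.0, 0.1]
[-0.77, 0.78, 0.01, -0.0, -0.0, 0.11]
[-0.68, 0.86, 0.0, -0.0, -0.0, 0.1]
[-0.59, 0.92, 0.01, -0.0, -0.0, 0.11]
[-0.49, 0.98, 0.0, -0.0, -0.0, 0.1]
[-0.39, 1.02, 0.01, -0.0, -0.0, 0.11]
[-0.27, 1.06, 0.0, -0.0, -0.0, 0.1]
[-0.16, 1.08, 0.01, -0.0, -0.0, 0.11]
[-0.05, 1.09, 0.0, -0.0, -0.0, 0.1]
[0.07, 1.08, 0.01, -0.01, -0.01, 0.11]
-> 1 3 rows
[0.0, -0.01, 2.93, 0.0, 0.0, -0.0]
[0.01, -0.02, 2.93, 0.0, 0.0, -0.0]
[0.0, -0.01, 2.94, 0.01, 0.0, -0.0]
```

View pics/s4.png

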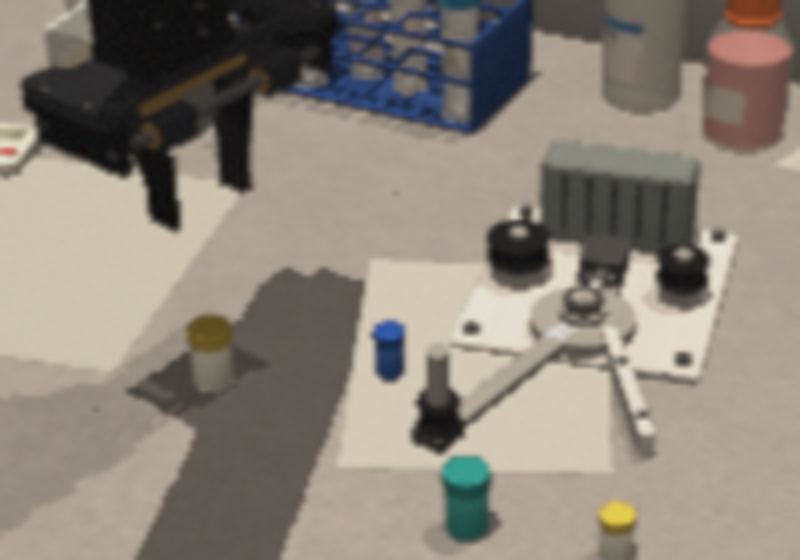

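The pot stands upright at (210,355), well clear. Next is the post (438,375).

Call:
move_arm --pt "5.0 -1.1 0.2 0 0 0 0.1" --pt "5.0 -1.1 0.3 0 0 0 0.1" --pt "5.0 -1.0 0.4 0 0 0 0.1" --pt "5.0 -1.0 0.5 0 0 0 0.1" --pt "5.0 -0.9 0.6 0 0 0 0.11"

```text
time_s: 6.8
tool_pos: [0.4793, 0.0531, 0.155]
tool_rot: [180.0, -0.0, 48.4]
force: [0.3, -0.5, -0.0]
grip_width: 0.0499
```

Call:
move_arm --pt "5.0 -0.8 0.7 0 0 0 0.1" --pt "5.0 -0.8 0.8 0 0 0 0.11" --pt "5.0 -0.7 0.9 0 0 0 0.1" --pt "5.0 -0.6 0.9 0 0 0 0.11" --pt "5.0 -0.5 1.0 0 0 0 0.1"

```text
time_s: 7.22
tool_pos: [0.4778, -0.0022, 0.155]
tool_rot: [-180.0, -0.0, 18.6]
force: [-1.2, 0.0, 0.3]
grip_width: 0.0499
```

Call:
move_arm --pt "5.0 -0.4 1.0 0 0 0 0.11" --pt "5.0 -0.3 1.1 0 0 0 0.1" --pt "5.0 -0.2 1.1 0 0 0 0.11" --pt "5.0 0 1.1 0 0 0 0.1" --pt "5.0 0 1.1 0 0 0 0.11"

```text
time_s: 7.63
tool_pos: [0.4754, -0.0575, 0.155]
tool_rot: [-180.0, -0.0, -11.7]
force: [0.4, 0.3, 1.3]
grip_width: 0.0499
```

Call:
move_arm --pt "5.0 0 0 0 0 0 0" --pt "5.0 0 0 0 0 0 0" --pt "5.0 0 0 0 0 0 0"

```text
time_s: 7.88
tool_pos: [0.4754, -0.056, 0.1548]
tool_rot: [-180.0, -0.0, -11.2]
force: [0.2, -0.1, -0.2]
grip_width: 0.0499
```

Run:
```python
from h import *
plan([(.4797,-.054,.105,-11.3),(.4797,-.054,.072,-11.3)])
```

```text
t 7.8833 p [ 0.4754 -0.056   0.1548] rot [-1.7996e+02 -1.0000e-02 -1.1230e+01] F [ 0.2 -0.1 -0.2] w 0.0499
-> 0 2 rows
[0.19, -0.14, 2.49, -0.0, -0.0, 0.0]
[0.2, -0.14, 2.49, -0.0, -0.0, 0.0]
-> 1 1 rows
[-0.0, 0.0, 3.3, -0.0, -0.0, 0.0]
```

Call:
move_arm --pt "5.0 0.2 -0.1 2.5 0 0 0" --pt "5.0 0.2 -0.1 2.5 0 0 0" --pt "5.0 0 0 2.0 0 0 0" --pt "5.0 0 0 1.3 0 0 0" --pt "5.0 0 0 0 0 0 0"

```text
time_s: 8.3
tool_pos: [0.4773, -0.0545, 0.0689]
tool_rot: [179.9, 0.3, -11.2]
force: [-0.7, 1.1, -0.1]
grip_width: 0.0496
```

Call:
move_arm --pt "3.0 0 0 0 0 0 0" --pt "1.0 0 0 0 0 0 0" --pt "0 0 0 0 0 0 0" --pt "0 0 0 0 0 0 0" --pt "0 0 0 0 0 0 0" --force 25

```text
time_s: 8.72
tool_pos: [0.4802, -0.0555, 0.0724]
tool_rot: [-179.9, -0.1, -11.4]
force: [0.1, 0.0, 0.1]
grip_width: 0.0244
```

Run:
```python
from h import *
c,f=cam("scene");cv2.imwrite("pics/s5.png",cv2.resize(c["img"][130:290,180:380,::-1],None,fx=3.75,fy=3.75,interpolation=cv2.INTER_CUBIC))
plan([])
```

```text
t 8.7667 p [ 0.4801 -0.0555  0.0722] rot [-1.7996e+02 -7.0000e-02 -1.1400e+01] F [ 1.2  0.7 -0.4] w 0.0204
```

View pics/s5.png

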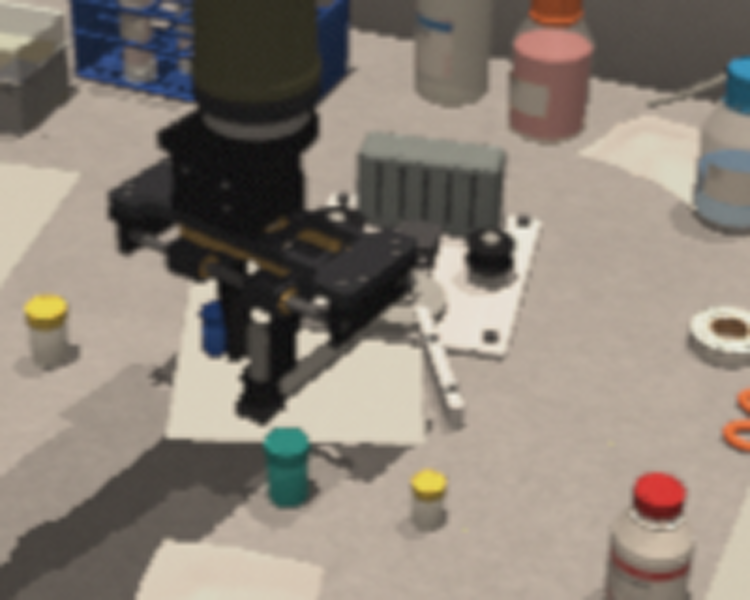

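The post (258,345) is between the fingers. I'll finish closing.

Call:
move_arm --pt "0 0 0 0 0 0 0" --pt "0 0 0 0 0 0 0" --pt "0 0 0 0 0 0 0" --force 25

```text
time_s: 9.02
tool_pos: [0.48, -0.0553, 0.072]
tool_rot: [-180.0, -0.0, -11.4]
force: [-0.9, 1.3, 4.0]
grip_width: 0.0153
```

Run:
```python
from h import *
P=np.array([.6314,-.0869]);o=env.get_obs();a0=np.degrees(np.arctan2(*(np.array(o["tool_pos"][:2])-P)[::-1]));r=np.linalg.norm(np.array(o["tool_pos"][:2])-P)
print(a0%360,r)
pts=[]
for d in np.linspace(0,.79,24)[1:]:
    a=np.radians(168.2)+d; pts.append((P[0]+.155*np.cos(a),P[1]+.155*np.sin(a),o["tool_pos"][2],-11.4+np.degrees(d)))
plan(pts)
```

```text
168.22204118123818 0.15469944442562006
t 9.0167 p [ 0.48   -0.0553  0.072 ] rot [-1.7996e+02 -4.0000e-02 -1.1400e+01] F [-0.9  1.3  4. ] w 0.0153
-> 0 1 rows
[-0.02, 0.53, -0.0, -0.0, -0.0, -0.03]
-> 1 1 rows
[0.0, 0.53, -0.0, -0.0, -0.0, -0.04]
-> 2 1 rows
[0.01, 0.53, -0.0, -0.0, -0.0, -0.03]
-> 3 1 rows
[0.01, 0.53, -0.0, -0.0, -0.0, -0.04]
-> 4 1 rows
[-0.0, 0.54, -0.0, -0.0, -0.0, -0.03]
-> 5 1 rows
[0.01, 0.53, -0.0, -0.0, -0.0, -0.04]
-> 6 1 rows
[-0.0, 0.53, -0.0, -0.0, -0.0, -0.03]
-> 7 1 rows
[0.0, 0.53, -0.0, -0.0, -0.0, -0.03]
-> 8 1 rows
[0.01, 0.53, -0.0, -0.0, -0.0, -0.04]
-> 9 1 rows
[0.01, 0.54, -0.0, -0.0, -0.0, -0.03]
-> 10 1 rows
[0.01, 0.53, -0.0, -0.0, -0.0, -0.04]
-> 11 1 rows
[-0.0, 0.53, -0.0, -0.0, -0.0, -0.03]
-> 12 1 rows
[0.01, 0.53, -0.0, -0.0, -0.0, -0.04]
-> 13 1 rows
[-0.0, 0.54, -0.0, -0.0, -0.0, -0.03]
-> 14 1 rows
[0.01, 0.53, -0.0, -0.0, -0.0, -0.04]
-> 15 1 rows
[-0.0, 0.53, -0.0, -0.0, -0.0, -0.03]
-> 16 1 rows
[0.0, 0.53, -0.0, -0.0, -0.0, -0.03]
-> 17 1 rows
[0.01, 0.54, -0.0, -0.0, -0.0, -0.04]
-> 18 1 rows
[0.01, 0.53, -0.01, -0.0, -0.0, -0.03]
-> 19 1 rows
[0.0, 0.53, 0.0, -0.0, -0.0, -0.04]
-> 20 1 rows
[0.01, 0.53, 0.0, -0.0, -0.0, -0.03]
-> 21 1 rows
[0.0, 0.53, 0.0, -0.0, -0.0, -0.04]
-> 22 1 rows
[0.01, 0.54, 0.0, -0.0, -0.0, -0.03]
```

Call:
move_arm --pt "0 0 0.53 0 0 0 -0.035" --pt "0 0 0.53 0 0 0 -0.034" --pt "0 0 0.53 0 0 0 -0.035" --pt "0 0 0.53 0 0 0 -0.034" --pt "0 0 0.53 0 0 0 -0.035"

```text
time_s: 9.43
tool_pos: [0.4769, -0.0805, 0.072]
tool_rot: [-179.9, -0.1, -1.4]
force: [1.4, 4.3, 2.4]
grip_width: 0.0154
```

Call:
move_arm --pt "0 0 0.53 0 0 0 -0.035" --pt "0 0 0.53 0 0 0 -0.034" --pt "0 0 0.53 0 0 0 -0.035" --pt "0 0 0.53 0 0 0 -0.034" --pt "0 0 0.53 0 0 0 -0.035"

```text
time_s: 9.85
tool_pos: [0.478, -0.106, 0.072]
tool_rot: [-179.8, -0.1, 8.5]
force: [-0.3, 7.3, 4.1]
grip_width: 0.0151
```

```bash
cat > st.py <<'E'
from h import *
P=np.array([.6314,-.0869]);o=env.get_obs();v=np.array(o["tool_pos"][:2])-P
a=np.degrees(np.arctan2(v[1],v[0]))%360
e=v/np.linalg.norm(v);t=np.array([-e[1],e[0]]);F=np.array(o["force"])
print("t",o["time_s"],"q~",np.radians(a-168.4),"r",np.linalg.norm(v),"yaw q",np.radians(o["tool_rot"][2]+11.4),"z",o["tool_pos"][2],"Frad",F[:2]@e,"Ftan",F[:2]@t,"Fz",F[2],"w",o["grip_width"])
E
python3 st.py
```

```text
t 9.85 q~ 0.32638759343601986 r 0.15457262073402178 yaw q 0.34815680921096415 z 0.07196280897966148 Frad -0.6350387869326967 Ftan -7.252665785963964 Fz 4.123100675285122 w 0.01509046577544698
```

Call:
move_arm --pt "0 0 0.53 0 0 0 -0.035" --pt "0 0 0.53 0 0 0 -0.034" --pt "0 0 0.53 0 0 0 -0.035" --pt "0 0 0.53 0 0 0 -0.034" --pt "0 0 0.53 0 0 0 -0.035"

```text
time_s: 10.27
tool_pos: [0.4837, -0.1323, 0.072]
tool_rot: [-179.9, -0.1, 18.5]
force: [0.7, 5.0, 3.3]
grip_width: 0.0151
```

Call:
move_arm --pt "0 0 0.53 0 0 0 -0.035" --pt "0 0 0.53 0 0 0 -0.034" --pt "0 0 0.53 0 0 0 -0.035" --pt "0 0 0.53 0 0 0 -0.034" --pt "0 0 0 0 0 0 0"

```text
time_s: 10.68
tool_pos: [0.4915, -0.1523, 0.0719]
tool_rot: [-179.9, -0.1, 26.3]
force: [0.3, 5.4, 4.6]
grip_width: 0.0151
```

```bash
python3 st.py
```

```text
t 10.6833 q~ 0.6398536237936246 r 0.15441898403135648 yaw q 0.6579577532350191 z 0.07191288549077794 Frad -2.5292592338638387 Ftan -4.801644400689525 Fz 4.609598057664506 w 0.015053689237222487
```

Call:
move_arm --pt "0 0 0.53 0 0 0 -0.034" --pt "0 0 0.53 0 0 0 -0.034" --pt "0 0 0.5 0 0 0 -0.033" --pt "0 0 0 0 0 0 0" --pt "0 0 0 0 0 0 0"

```text
time_s: 11.1
tool_pos: [0.4984, -0.1653, 0.0719]
tool_rot: [-179.8, -0.1, 32.0]
force: [-1.8, 7.2, 6.5]
grip_width: 0.0149
```

```bash
python3 st.py
```

```text
t 11.1 q~ 0.7352124449563925 r 0.15434494541499644 yaw q 0.7580791300060918 z 0.0718999757852235 Frad -2.0790105262948106 Ftan -7.153349877528877 Fz 6.471114211561728 w 0.01491990992459776
```

Call:
move_arm --pt "0 0 0.2 0 0 0 -0.013" --pt "0 0 0 0 0 0 0" --pt "0 0 0 0 0 0 0"

```text
time_s: 11.35
tool_pos: [0.4994, -0.1668, 0.0719]
tool_rot: [-179.8, -0.1, 32.8]
force: [-0.3, 5.6, 6.2]
grip_width: 0.0151
```

```bash
python3 st.py;python3 - <<'E'
from h import *
c,f=cam("scene");cv2.imwrite("pics/s6.png",cv2.resize(c["img"][130:290,180:380,::-1],None,fx=3.75,fy=3.75,interpolation=cv2.INTER_CUBIC))
c,f=cam("top");cv2.imwrite("pics/t6.png",cv2.resize(c["img"][120:240,230:380,::-1],None,fx=5,fy=5,interpolation=cv2.INTER_CUBIC))
E
```

```text
t 11.35 q~ 0.7470577350508775 r 0.15432078650865247 yaw q 0.7712672431798638 z 0.07193468954031365 Frad -2.671761540314569 Ftan -4.977711761217236 Fz 6.166492317424951 w 0.015094528394213743
```

View pics/s6.png

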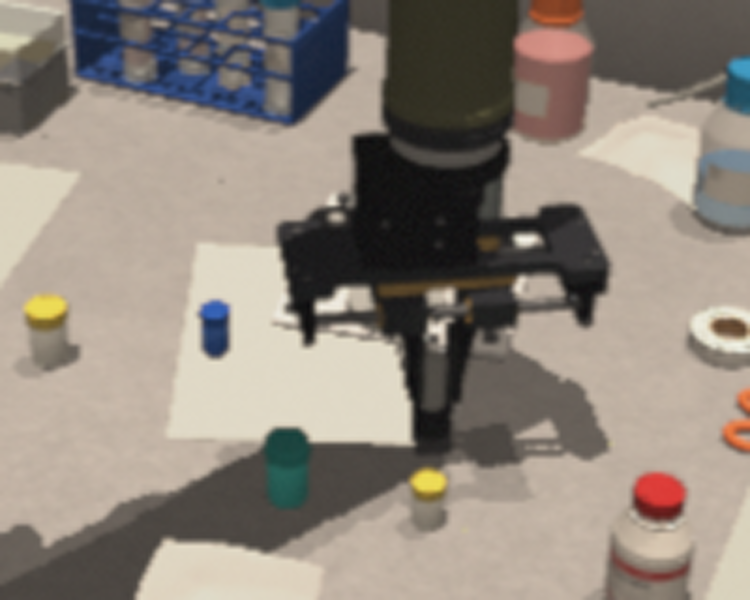

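View pics/t6.png

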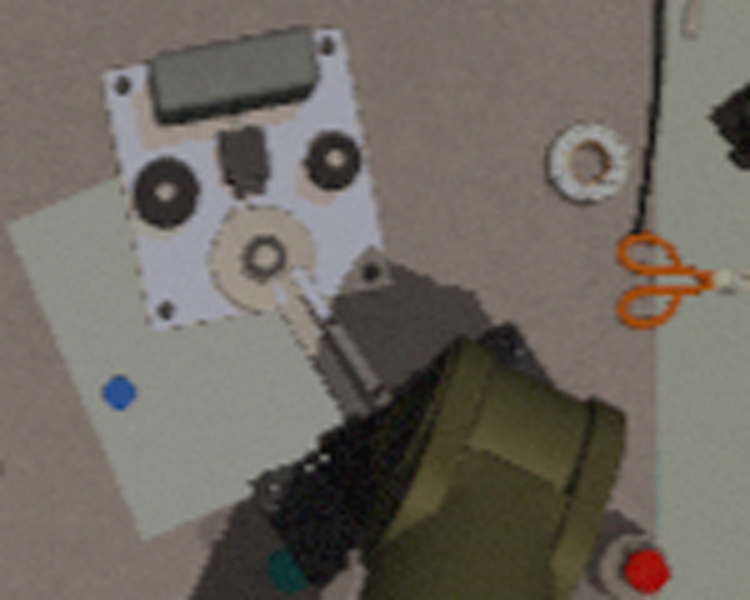

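The arm is nearly on the rail, with a thin gap left in the top view (about 330,330). I'll push on in small steps and watch the force.

Call:
move_arm --pt "0 0 0.3 0 0 0 -0.02" --pt "0 0 0 0 0 0 0" --pt "0 0 0 0 0 0 0" --pt "0 0 0 0 0 0 0"

```text
time_s: 11.78
tool_pos: [0.5009, -0.1693, 0.0719]
tool_rot: [-179.8, -0.1, 33.9]
force: [-2.9, 6.2, 6.9]
grip_width: 0.0154
```

```bash
python3 st.py
```

```text
t 11.7833 q~ 0.7658191918743386 r 0.1543190770587185 yaw q 0.7912766427325112 z 0.0719107912939143 Frad -0.8314283217865972 Ftan -6.7915195889143245 Fz 6.865726943512952 w 0.015413330361602204
```

Call:
move_arm --pt "0 0 0.2 0 0 0 -0.013" --pt "0 0 0 0 0 0 0" --pt "0 0 0 0 0 0 0" --pt "0 0 0 0 0 0 0"

```text
time_s: 12.12
tool_pos: [0.502, -0.1709, 0.0719]
tool_rot: [-179.8, -0.1, 34.7]
force: [-1.8, 6.2, 6.7]
grip_width: 0.0157
```

```bash
python3 st.py
```

```text
t 12.1167 q~ 0.7785558670213478 r 0.15428765516567283 yaw q 0.8042270940870669 z 0.07192765482865889 Frad -1.8558765589847144 Ftan -6.141910556807448 Fz 6.65390559851665 w 0.01566697349364618
```

Call:
move_arm --pt "0 0 0.2 0 0 0 -0.01" --pt "0 0 0 0 0 0 0" --pt "0 0 0 0 0 0 0" --pt "0 0 0 0 0 0 0"

```text
time_s: 12.45
tool_pos: [0.503, -0.1725, 0.0719]
tool_rot: [-179.8, -0.1, 35.3]
force: [-1.7, 6.9, 6.8]
grip_width: 0.0153
```

```bash
python3 st.py
python3 - <<'E'
from h import *
c,f=cam("top");cv2.imwrite("pics/t7.png",cv2.resize(c["img"][155:215,260:335,::-1],None,fx=10,fy=10,interpolation=cv2.INTER_CUBIC))
E
```

```text
t 12.45 q~ 0.7907738486604147 r 0.15431826809481206 yaw q 0.8142870221541297 z 0.07187986675816839 Frad -2.36496317672232 Ftan -6.696031481970589 Fz 6.756326906535978 w 0.01529525139417333
```

View pics/t7.png

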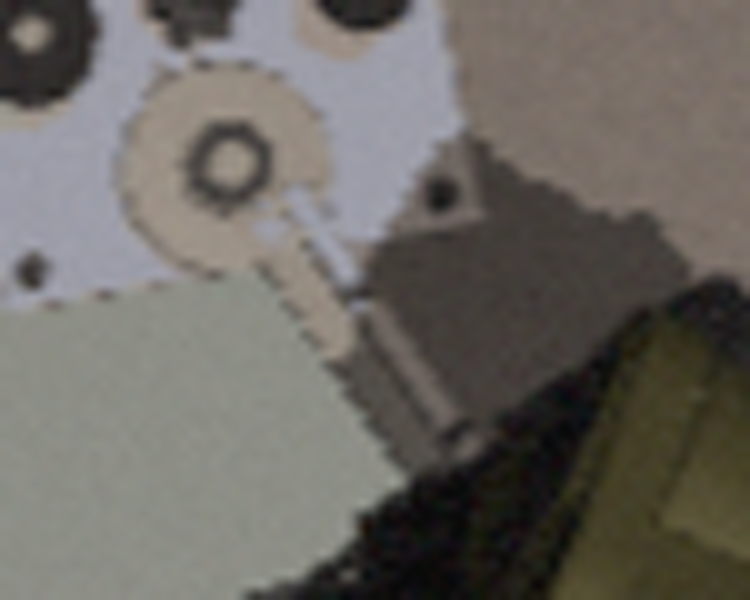

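Only a dark line, about a pixel or less, separates the arm from the rail (350,300 to 450,430). There is no contact jump in the force yet, so I'll go a bit further.

Call:
move_arm --pt "0 0 0.2 0 0 0 -0.008" --pt "0 0 0 0 0 0 0" --pt "0 0 0 0 0 0 0" --pt "0 0 0 0 0 0 0"

```text
time_s: 12.83
tool_pos: [0.5037, -0.1735, 0.0719]
tool_rot: [-179.7, -0.1, 35.7]
force: [-3.1, 7.6, 8.6]
grip_width: 0.0153
```

```bash
python3 st.py
```

```text
t 12.8333 q~ 0.7980186836930505 r 0.15428983386393252 yaw q 0.8226293808035465 z 0.0718631995208851 Frad -1.7034117586250916 Ftan -8.046089485501046 Fz 8.617780540412143 w 0.015328862604866628
```

Call:
move_arm --pt "0 0 0.1 0 0 0 -0.004" --pt "0 0 0 0 0 0 0" --pt "0 0 0 0 0 0 0" --pt "0 0 0 0 0 0 0"

```text
time_s: 13.17
tool_pos: [0.5038, -0.1736, 0.0718]
tool_rot: [-179.6, -0.1, 36.0]
force: [-5.6, 9.9, 10.2]
grip_width: 0.0152
```

```bash
python3 st.py
```

```text
t 13.1667 q~ 0.798997876043243 r 0.1542950916447816 yaw q 0.8267984737442896 z 0.07178487955569013 Frad -0.9478240859782652 Ftan -11.290060048013538 Fz 10.167234594805326 w 0.015246682168500662
```

The arm is on the rail: position stalled at q≈0.80 and the force went from 8 to 11 N. One last check of the containers.

```bash
python3 - <<'E'
from h import *
c,f=cam("scene");cv2.imwrite("pics/s8.png",cv2.resize(c["img"][:,:,::-1],(768,576),interpolation=cv2.INTER_CUBIC))
E
python3 st.py
```

```text
t 13.2167 q~ 0.7989287165258793 r 0.15427181291343492 yaw q 0.8268385711786699 z 0.0718093190929219 Frad -0.8738187320566171 Ftan -10.29009045222845 Fz 10.59256244276268 w 0.015303694616946976
```

View pics/s8.png

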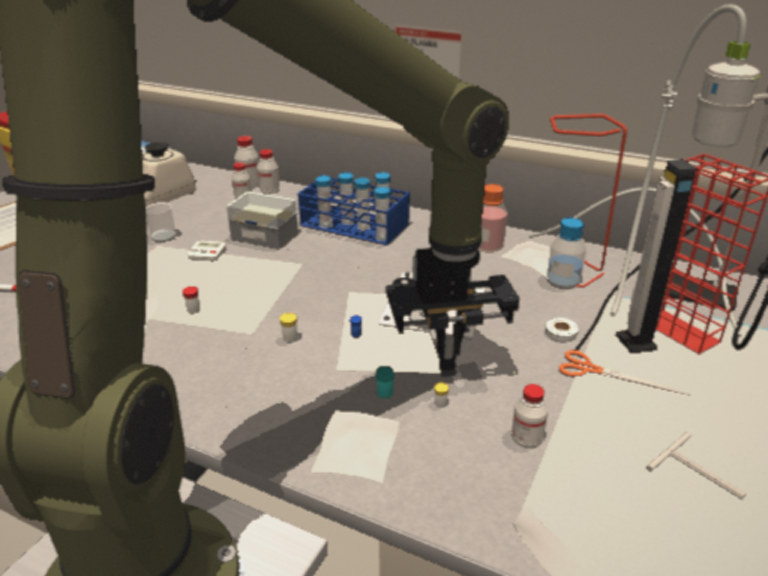

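The containers all stand upright: yellow pot (289,327), red pot (191,299) and bottle (530,416). The gripper is still holding the post (448,345).

```bash
python3 -c "
from cell import job
print(job.sign_off())"
```

```text
the job is handed in; nothing more can be done
None
```

I moved the yellow-capped pot from the gap to the open bench on the left, about 16 cm from the post. Then I gripped the post, swung the tensioner arm past the ratchet click to the stop rail, and handed the job in at about 13 s while still holding it.

- **Arm:** It is on the rail at about q = 0.80. It stopped moving there, and the force along its path rose from about 8 N to 10–11 N, so the gripper carries the spring plus a light press on the rail. The grip is 15.3 mm wide on the 16 mm post.
- **Containers:** In the last picture both pots and the bottle stand upright and clear of the arm, and the look-alikes have not moved.
- **Side load:** About 10 N of upward force builds up on the gripper while it holds the post; I did not trace the cause, but it is far below the limits.
- **Click:** I didn't see the ratchet click directly. I take it from the arm going well beyond 0.52 and from the force falling from about 7 N to 5 N on the way.

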